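Make up a two-tier gelato stand, one guest's set to a tier

TASK

Make up the two-tier cheese-yellow serving stand, one guest's set to each tier, with the tub in the tier's large round well and the sauce pot in its small one. First put the yellow-lidded tub and the brown-lidded pot in the bottom tier, then lower the loose upper tray over the four posts until it sits level and fully down on all of them, and last put the pink-lidded tub and the green-lidded pot in the upper tray. Set things down upright rather than letting them drop, and leave the blue-lidded tub and the red-lidded pot where they stand.

Things in the scene. Friction and masses are not known exactly. Their poses are not given: they have to be found in the camera images.
- stand: Bottom tier, fixed: yellow block 160 (x) by 220 (y) by 26 mm tall, origin centre of underside. Round wells 8 mm deep (floors at z 18 mm): large, 66 mm wide, at y +62; small, 48 mm wide, at y -62. Steel posts, 23 mm thick, at x +-68, y +-98; shoulders at z 98 mm carry the tray; on each a 9 mm pin 24 mm tall, tapering to 3 mm over its top 13 mm. Most room: fingers closing along its x.
- tray: Loose upper tray, paler yellow, 160 (x) by 220 (y) by 16 mm, 0.35 kg, origin centre of underside. 15 mm corner holes at x +-68, y +-98 (half a turn also fits). Wells 8 mm deep (floors at z 8 mm): large, 66 mm, at y +62; small, 48 mm, at y -62. Central plywood handle 10 mm thick along y: grip its top bar, 70 mm along x, z 60 to 82 mm. Fill with fingers closing along its x. Seated z: stand + 98 mm.
- tub_yellow: Gelato tub for the bottom tier: round cream paper cup with a yellow lid and a yellow band round its side. 64 mm tall; underside 50 mm across, widening to 59 mm; the lid, an upright disc 62 mm across, spans 50 to 64 mm above the underside: grip it there. About 0.13 kg. Origin: centre of its underside; z up.
- tub_pink: Gelato tub for the upper tray: round cream paper cup with a pink lid and a pink band round its side. 64 mm tall; underside 50 mm across, widening to 59 mm; the lid, an upright disc 62 mm across, spans 50 to 64 mm above the underside: grip it there. About 0.13 kg. Origin: centre of its underside; z up.
- tub_blue: Gelato tub for another order (not to be moved): round cream paper cup with a blue lid and a blue band round its side. 64 mm tall; underside 50 mm across, widening to 59 mm; the lid, an upright disc 62 mm across, spans 50 to 64 mm above the underside: grip it there. About 0.13 kg. Origin: centre of its underside; z up.
- pot_brown: Small sauce pot for the bottom tier: round white cup with a dark brown lid. 40 mm tall; underside 32 mm across, widening to 41 mm; the lid, an upright disc 44 mm across, spans 28 to 40 mm above the underside: grip it there. About 0.055 kg. Origin: centre of its underside; z up.
- pot_green: Small sauce pot for the upper tray: round white cup with a green lid. 40 mm tall; underside 32 mm across, widening to 41 mm; the lid, an upright disc 44 mm across, spans 28 to 40 mm above the underside: grip it there. About 0.055 kg. Origin: centre of its underside; z up.
- pot_red: Small sauce pot for another order (not to be moved): round white cup with a red lid. 40 mm tall; underside 32 mm across, widening to 41 mm; the lid, an upright disc 44 mm across, spans 28 to 40 mm above the underside: grip it there. About 0.055 kg. Origin: centre of its underside; z up.
Things that resemble listed ones, but are neither listed nor needed, are in the scene too. There is more than one size of the tub_pink; the one meant has the size given above.

How it is judged:
By the outcome, as a careful person would: the job done as asked, in the order asked, and still so for the second after the job is handed in, with the robot touching nothing.
It also fails if it takes over 134 s, if anything falls off the work surface, if the arm or the gripper's body presses on something with over 40 N, if the wrist force passes 120 N, or if a joint passes its speed limit or range.

ROBOT

A 6-joint arm with a two-finger parallel gripper is mounted at the origin on the work surface. World frame = base frame: x ahead of the robot, y to its left, z up, the work surface at z = 0. Lengths are in mm, angles in degrees, forces in N, time in s.
With the tool pointing down it reaches from about 300 to 850 mm from the base axis. Payload 4.2 kg.
Tool frame: the origin (TCP) lies midway between the tips of the shut fingers; the grasp point (between the pads) lies 19 mm behind it; z points along the fingers, y is the line along which they close (so a half turn about z gives the same grasp; the last joint's range is limited). The gripper opens to 91 mm and grips with 3 to 60 N. Pads are 32 mm wide; open, the fingers measure 118 mm over their backs; the gripper's body (76 mm by 178 mm) begins 60 mm behind the grasp point.
Start: joints at [-67.036, 18.312, 89.639, -0, 72.044, -1.146], TCP at [234.887, -524.854, 213.976] pointing down, gripper open.
Joint ranges: [-177.97, 177.97], [-48.28, 115.42], [12.27, 149.76], [-77.06, 257.06], [2.81, 150.46], [-146.56, 146.56]. Speed limits (degrees/s): [147.25, 147.25, 180, 180, 180, 180].

INTERFACE

Orientations are given as [roll, pitch, yaw] about the fixed x, y, z axes, in that order (R = Rz(yaw) Ry(pitch) Rx(roll)).
In Python, from workcell import env gives the robot as it stands.
- The arm moves only by the shell command python3 -m jog 'ROWS' [FORCE]. ROWS is a JSON object of lists of equal length, an entry for each row: "jaw": the finger opening in mm, from 0 to 91.2; "slide": the shift along the tool's x, y, z in units of 30 mm (1.0 is 30 mm), a list of three; "spin": the turn about the tool's z in units of 8 degrees (1.0 is 8 degrees). In form: {"jaw": [jaw, ...], "slide": [[dx, dy, dz], ...], "spin": [spin, ...]}. A call has 1 to 10 rows; each row shifts and turns the commanded pose from where the row before left it, along the tool's axes as they then stand; what a row does not reach is not made up. A row lasts 1/10 s, in which the tool goes at most 50 mm and 8.59 degrees, less where a joint would pass 70% of its speed; a pose out of reach is approached as far as the arm can. A call is refused whole if a number of a shift passes 1 or a number of a turn 1, either way. A call with a gripper value outside its range is refused whole. The fingers move at their own pace and stop on an object; FORCE is the grip in N (left out, the last holds). Time passes only in rows, so rows that do not move let the fingers close. It gives the time, the measured TCP pose, the force, the opening and the grip force at its end, in the units of the state.
- env.state(): the state, without advancing time (a new reading comes with each control period).
- env.grab_frame(name): name is "side" or "top"; returns the picture (400x640x3 uint8, red, green, blue); there is no depth.
- env.camera_model(name): a dict with "fx", "fy", "cx", "cy" (pixels), "camera_from_world" (4x4, takes a point from world to camera coordinates). Camera axes: x right, y up, looking along -z (the intrinsics and any distortion apply to the point x, -y, -z); pixel columns grow to the right and rows downward; lengths in mm; the calibration is good to about 2 mm. A picture is of the moment at which its call begins. camera_model takes no time and is no camera call.
- env.job_done(): hands the job in; it is judged then, once.
The state is a dict: "time_s": time; "qpos": joint angles; "qvel": joint speeds; "effort": joint torques, N m; "ee_pos": TCP position; "ee_rot": TCP orientation; "force": force on the tool from outside, world axes, zero at the start; "torque": the same for the moment, N m; "gripper_width": finger opening in mm; "gripper_force": force on a finger pad.
Only numpy, scipy, OpenCV 4.12 (cv2) and the standard library are available. Lean on these libraries where they do the work, as an engineer would, in place of code of your own. Each camera call takes 0.05 s, during which the arm holds its last target. There are 200 camera calls.

## Working session

There is one attempt and no reset: what is moved stays moved. The work goes in short steps, Python scripts to look and compute and a shell command to move; the robot and the scene stay as the last step left them, time stands still between calls to the robot, and variables do not carry over. Pictures are saved under pics/ and viewed, at most 17 in all, crops included, and the job is handed in when it is done.

```bash
mkdir -p pics; python3 - <<'E'
from workcell import env
import cv2,numpy as np
for n in("top","side"):
    f=env.grab_frame(n); cv2.imwrite(f"pics/{n}0.png",f[:,:,::-1])
    m=env.camera_model(n); print(n,{k:(np.round(v,4).tolist() if k=="camera_from_world" else v) for k,v in m.items()})
s=env.state();print(s)
E
ls
```

```text
top {'fx': 361.6886524779925, 'fy': 361.6886524779925, 'cx': 316.4142990627435, 'cy': 194.35481582835249, 'camera_from_world': [[0.0223, -0.9997, 0.0088, 24.022], [0.9859, 0.0235, 0.1657, -568.1838], [-0.1659, 0.005, 0.9861, -655.182], [0.0, 0.0, 0.0, 1.0]]}
side {'fx': 382.9176024474914, 'fy': 382.9176024474914, 'cx': 321.8888407408981, 'cy': 205.94277168567854, 'camera_from_world': [[0.9777, -0.2097, -0.0133, -535.9375], [0.1486, 0.6454, 0.7493, -169.6691], [-0.1485, -0.7345, 0.6621, -721.5354], [0.0, 0.0, 0.0, 1.0]]}
{'time_s': 0.1, 'qpos': array([-6.70371284e+01,  1.83473455e+01,  8.96994298e+01, -1.10750726e-03,
        7.20451027e+01, -1.14542232e+00]), 'qvel': array([ 0.03089125, -0.22588268, -0.04664305,  0.03535998,  0.02159131,
        0.05621318]), 'effort': array([ 1.17575155e-04, -4.13331914e+01, -2.32509327e+01,  7.28658331e-02,
        4.21823259e-02, -4.88264209e-05]), 'ee_pos': array([ 234.68612905, -524.42233286,  213.21061476]), 'ee_rot': array([-1.79908119e+02, -7.83833624e-04,  2.41086356e+01]), 'force': array([0.48515862, 0.20972468, 0.00410624]), 'torque': array([ 0.01308825, -0.02864179, -0.02612665]), 'gripper_force': 0.0, 'gripper_width': 91.3907202121364}
pics
```

View pics/top0.png

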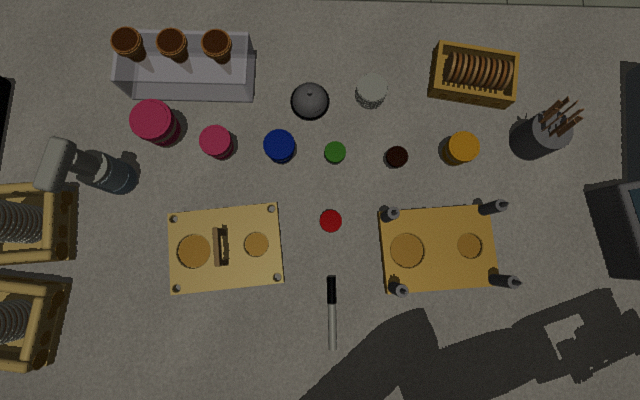

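View pics/side0.png

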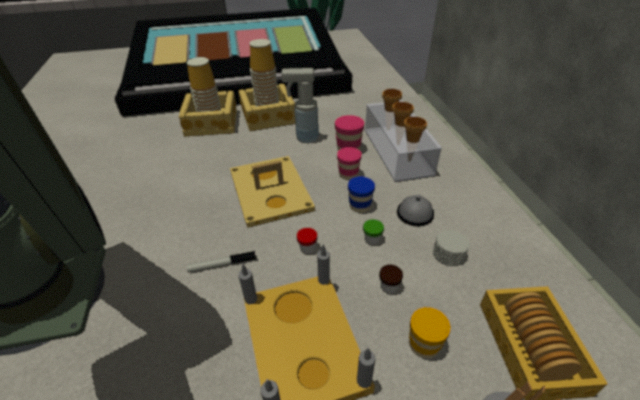

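The top view shows the loose tray at about (225,248), the stand at (437,248) with its large well on the left (+y), and the lids in a row: pink (215,140), blue (278,146), green (335,152), brown (396,156) and yellow (463,148). Red is at (330,220). The larger pink tub at (153,120) is the decoy.

```bash
cat > h.py <<'E'
from workcell import env
import cv2,numpy as np
def ray(n,uv):
    m=env.camera_model(n);T=np.array(m["camera_from_world"]);R=T[:3,:3];c=-R.T@T[:3,3]
    uv=np.atleast_2d(np.array(uv,float))
    d=np.c_[(uv[:,0]-m["cx"])/m["fx"],-(uv[:,1]-m["cy"])/m["fy"],-np.ones(len(uv))]@R
    return c,d
def plane(n,uv,z):
    c,d=ray(n,uv);return c+d*((z-c[2])/d[:,2])[:,None]
def proj(n,p):
    m=env.camera_model(n);T=np.array(m["camera_from_world"]);q=np.atleast_2d(p)@T[:3,:3].T+T[:3,3]
    return np.c_[m["cx"]+m["fx"]*q[:,0]/-q[:,2],m["cy"]+m["fy"]*q[:,1]/q[:,2]]
def tri(pts):
    A=np.zeros((3,3));b=np.zeros(3)
    for n,uv in pts:
        c,d=ray(n,uv);d=d[0]/np.linalg.norm(d[0]);P=np.eye(3)-np.outer(d,d);A+=P;b+=P@c
    return np.linalg.solve(A,b)
HUE={"pink":(163,174),"blue":(112,124),"green":(50,72),"yellow":(17,25),"red":(0,4)}
def blobs(n,f,lo,hi,smin=150,vmin=50,amin=60):
    hsv=cv2.cvtColor(f,cv2.COLOR_RGB2HSV);m=cv2.inRange(hsv,(lo,smin,vmin),(hi,255,255))
    k,l,s,c=cv2.connectedComponentsWithStats(m)
    return [(c[i],s[i],l==i) for i in range(1,k) if s[i][4]>=amin]
E
python3 - <<'E'
from h import *
F={n:cv2.imread(f"pics/{n}0.png")[:,:,::-1].copy() for n in("top","side")}
for n in F:
    h=cv2.cvtColor(F[n],cv2.COLOR_RGB2HSV)
    pts={"top":[(215,140),(278,146),(335,152),(396,156),(463,148),(330,220),(350,0+215),(210,220),(450,230)],"side":[(348,157),(361,186),(373,229),(390,272),(429,322),(307,237),(260,200),(300,205),(300,350)]}[n]
    print(n,[h[y,x].tolist() for x,y in pts])
    for nm,(lo,hi) in HUE.items():
        for c,s,_ in blobs(n,F[n],lo,hi):
            print(n,nm,np.round(c,1),s.tolist(),*[np.round(plane(n,c,z)[0,:2],0) for z in(34,57)])
E
python3 - <<'E'
import cv2
t=cv2.imread("pics/top0.png")
a=cv2.resize(t[190:305,155:290],None,fx=5,fy=5,interpolation=2);b=cv2.resize(t[190:305,370:530],None,fx=5,fy=5,interpolation=2)
cv2.imwrite("pics/tray.png",a);cv2.imwrite("pics/stand.png",b)
E
```

```text
top [[171, 177, 118], [114, 222, 84], [50, 193, 74], [10, 181, 31], [21, 213, 126], [179, 243, 102], [19, 27, 103], [21, 118, 138], [21, 158, 131]]
top pink [149.9 118.6] [129, 99, 43, 41, 1332] [718. 381.] [710. 370.]
top pink [214.4 139.8] [199, 125, 32, 31, 750] [677. 246.] [669. 240.]
top blue [278.4 144. ] [263, 129, 32, 31, 722] [671. 116.] [664. 114.]
top green [334.5 151.4] [325, 142, 21, 20, 317] [659.   2.] [652.   4.]
top yellow [472.1  75.8] [429, 40, 90, 69, 2130] [ 830. -285.] [ 818. -274.]
top yellow [463.3 146.3] [448, 131, 32, 32, 779] [ 676. -259.] [ 669. -249.]
top yellow [441.5 246.4] [379, 205, 119, 86, 7417] [ 473. -208.] [ 472. -200.]
top yellow [256.1 244. ] [245, 233, 23, 23, 409] [470. 151.] [469. 148.]
top yellow [193.7 250.7] [178, 235, 32, 32, 811] [454. 271.] [454. 263.]
top red [330.2 220.8] [320, 210, 22, 22, 280] [518.   9.] [516.  10.]
side [[172, 182, 168], [112, 236, 119], [51, 213, 110], [10, 241, 36], [21, 255, 176], [0, 248, 140], [22, 138, 176], [22, 135, 176], [22, 182, 172]]
side pink [348.9 124.7] [336, 116, 27, 19, 416] [720. 425.] [709. 38
[... 640 characters left out ...]
 533.] [364. 489.]
side yellow [284.7 115.1] [275, 108, 19, 15, 163] [546. 526.] [541. 483.]
side yellow [192.  123.6] [181, 117, 25, 14, 209] [270. 539.] [277. 496.]
side yellow [413.2 129.8] [403, 119, 23, 21, 99] [891. 355.] [873. 319.]
side yellow [266.8 174.7] [257, 169, 21, 12, 162] [461. 236.] [460. 205.]
side yellow [275.7 202.2] [266, 196, 21, 13, 209] [470. 128.] [469. 101.]
side yellow [305.1 342.6] [246, 278, 128, 122, 10805] [ 474. -221.] [ 473. -234.]
side yellow [540.2 345.8] [481, 287, 125, 113, 7421] [ 831. -306.] [ 816. -316.]
side yellow [428.6 329.3] [410, 307, 41, 48, 1446] [ 674. -242.] [ 664. -254.]
side red [306.6 235.8] [297, 228, 20, 18, 255] [519.   9.] [516. -13.]
```

View pics/tray.png

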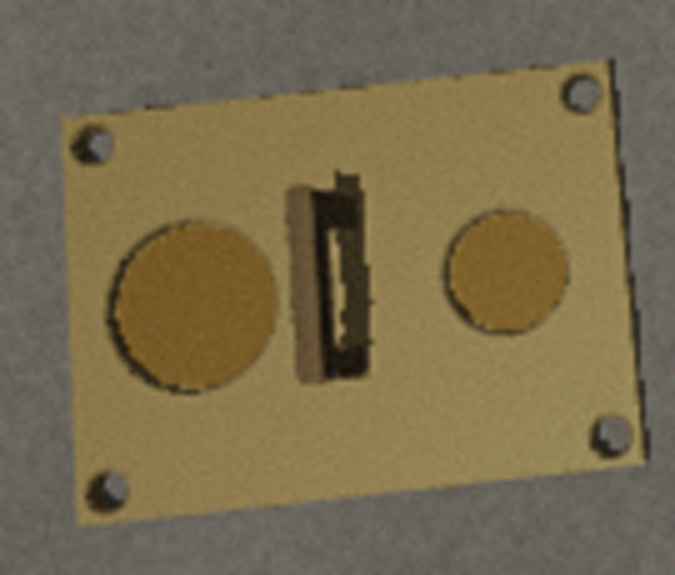

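View pics/stand.png

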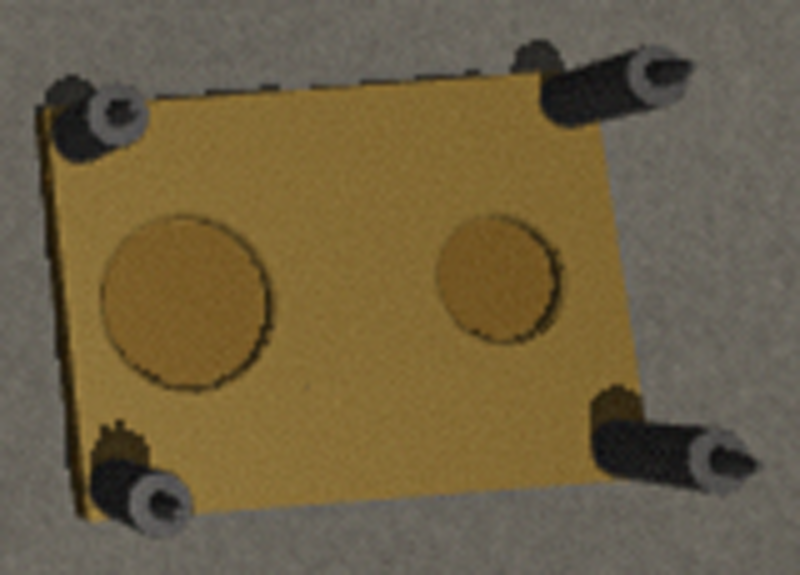

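The tray crop shows four corner holes with the large well on the left (+y). The stand crop shows post shoulder rings near (118,115), (657,80), (158,503) and (715,460) crop px. Next I fit both poses from these points.

```bash
cat >> h.py <<'E'
def fit(model,pts):
    m=np.array(model,float);p=np.array(pts)[:,:2];mc,pc=m.mean(0),p.mean(0)
    a,b=m-mc,p-pc;th=np.arctan2((a[:,0]*b[:,1]-a[:,1]*b[:,0]).sum(),(a*b).sum())
    R=np.array([[np.cos(th),-np.sin(th)],[np.sin(th),np.cos(th)]]);t=pc-R@mc
    return t,np.degrees(th),np.round(p-(m@R.T+t),1).tolist()
E
python3 - <<'E'
from h import *
def cr(P,x0,y0): P=np.array(P,float);return (P+.5)/5-.5+[x0,y0]
C=[(80,110),(80,-110),(-80,-110),(-80,110)]
W=[(0,62),(0,-62)]
print("tray corners",fit(C,plane("top",cr([(62,118),(611,62),(645,463),(80,524)],155,190),16)))
w=cr([(193,306),(507,272)],155,190)
print("tray wells",fit(W,plane("top",w,15)))
print("handle",plane("top",cr([(303,187),(312,382)],155,190),82).round(1).tolist())
H=[(68,98),(68,-98),(-68,-98),(-68,98)]
print("tray holes",fit(H,plane("top",cr([(92,145),(581,93),(611,436),(107,491)],155,190),14)))
sh=cr([(119,116),(658,80),(717,460),(160,503)],370,190)
print("stand shoulders",fit(H,plane("top",sh,98)))
print("stand wells",fit(W,plane("top",cr([(187,303),(498,279)],370,190),25)))
print("stand corner",plane("top",cr([(86,518),(47,112)],370,190),26))
F={n:cv2.imread(f"pics/{n}0.png")[:,:,::-1].copy() for n in("top","side")}
for nm,t,s in[("yellow",(463.3,146.3),None),("pink",(214.4,139.8),None),("blue",(278.4,144),(360.7,186)),("green",(334.5,151.4),(373,227.4)),("red",(330.2,220.8),(306.6,235.8))]:
    if s: print(nm,tri([("top",t),("side",s)]).round(1))
for n in F:
    h=cv2.cvtColor(F[n],cv2.COLOR_RGB2HSV)
    m=cv2.inRange(h,(0,120,10),(20,255,70))
    k,l,st,c=cv2.connectedComponentsWithStats(m)
    for i in range(1,k):
        if st[i][4]>100: print(n,"brown",c[i].round(1),st[i].tolist(),plane(n,c[i],34).round(0))
s=F["side"]
cv2.imwrite("pics/side_c.png",cv2.resize(s[225:400,225:445],None,fx=3.4,fy=3.4,interpolation=2)[:,:,::-1])
E
```

```text
tray corners (array([462.52706736, 215.92040634]), np.float64(7.3038378173505825), [[-0.6, 0.4], [-0.7, -0.3], [0.5, 0.4], [0.8, -0.5]])
tray wells (array([462.15272304, 216.14256961]), np.float64(7.447128330046981), [[-0.0, 0.1], [0.0, -0.1]])
handle [[497.3, 219.4, 82.0], [428.0, 211.4, 82.0]]
tray holes (array([462.34044951, 217.14340235]), np.float64(7.426309020508676), [[-0.2, 0.3], [0.1, -0.3], [-0.0, -0.3], [0.1, 0.3]])
stand shoulders (array([ 470.79430573, -204.37425368]), np.float64(5.3136973386235065), [[-0.6, -0.5], [-1.2, 0.2], [1.2, 0.6], [0.7, -0.3]])
stand wells (array([ 470.62616985, -204.16071755]), np.float64(5.6246518819431985), [[0.0, -0.4], [-0.0, 0.4]])
stand corner [[ 382.1558626  -102.19068454   26.        ]
 [ 538.45096655  -88.21607405   26.        ]]
blue [663.6 113.9  57.1]
green [658.4   2.5  34. ]
red [518.2   8.9  34.5]
top brown [128.3  43.6] [112, 28, 34, 34, 720] [[884. 443.  34.]]
top brown [172.5  44.1] [157, 29, 31, 34, 662] [[885. 349.  34.]]
top brown [214.8  41.1] [203, 30, 25, 23, 460] [[895. 260.  34.]]
top brown [461.9  92.4] [428, 43, 84, 
[... 488 characters left out ...]
8] [[541. 531.  34.]]
top brown [ 61.8 242.6] [51, 220, 24, 40, 352] [[464. 525.  34.]]
top brown [ 18.7 278.9] [0, 275, 40, 9, 104] [[394. 596.  34.]]
top brown [ 54.5 300.6] [40, 281, 27, 44, 368] [[356. 523.  34.]]
top brown [ 41.5 350.1] [30, 328, 23, 42, 347] [[268. 535.  34.]]
side brown [400.5 117.9] [395, 112, 15, 14, 119] [[881. 428.  34.]]
side brown [413.4 134.3] [407, 128, 15, 14, 163] [[882. 331.  34.]]
side brown [267.9 172.1] [254, 164, 29, 24, 165] [[465. 246.  34.]]
side brown [390.7 274.9] [380, 265, 22, 20, 338] [[ 652. -123.   34.]]
side brown [526.6 338.1] [514, 318, 36, 38, 171] [[ 819. -290.   34.]]
side brown [554.9 369.6] [530, 356, 51, 24, 379] [[ 829. -344.   34.]]
```

View pics/side_c.png

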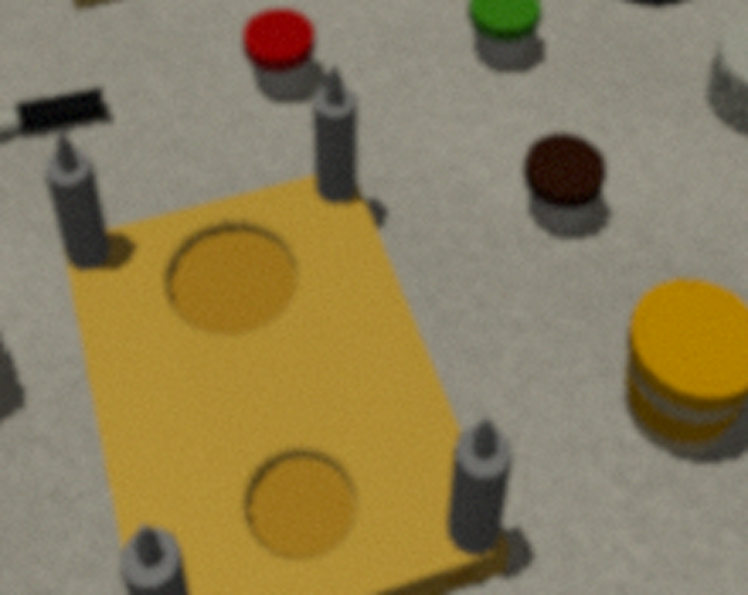

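The side crop confirms the fits: the posts stand clear of both wells, and the yellow tub and brown pot are unobstructed. All fills will use yaw 95.5, so the fingers close along the stand's x.

```bash
cat >> h.py <<'E'
ST=np.array([470.7,-204.3]);SY=5.5
def sp(y,x=0,c=ST,a=SY):
    t=np.radians(a);return c+np.array([x*np.cos(t)-y*np.sin(t),x*np.sin(t)+y*np.cos(t)])
def go(x,y,z,yaw):
    s=env.state();p=s["ee_pos"];a=np.radians(yaw);d=np.array([x,y,z])-p
    sl=np.array([np.cos(a)*d[0]+np.sin(a)*d[1],np.sin(a)*d[0]-np.cos(a)*d[1],-d[2]])/30
    print("t",s["time_s"],"slide",sl.round(2),"spin",round((s["ee_rot"][2]-yaw)/8,2),"rot",s["ee_rot"].round(2),"pos",p.round(1),"F",s["force"].round(1),"w",round(s["gripper_width"],1),round(s["gripper_force"],1))
E
python3 -m jog '{"jaw":[91,91,91,91,91,91,91,91,91,91],"slide":[[0,0,0],[0,0,0],[0,0,0],[0,0,0],[0,0,0],[0,0,0],[0,0,0],[0,0,0],[0,0,0],[0,0,0]],"spin":[-0.99,-0.99,-0.99,-0.99,-0.99,-0.99,-0.99,-0.99,-1,0]}' 20
python3 -m jog '{"jaw":[91,91,91,91,91,91,91,91,91,91],"slide":[[0.78,0.9,0],[0.78,0.9,0],[0.78,0.9,0],[0.78,0.9,0],[0.78,0.9,0],[0.78,0.9,0],[0.78,0.9,0],[0.78,0.9,0],[0.78,0.9,0],[0.73,0.9,0]],"spin":[0,0,0,0,0,0,0,0,0,0]}'
python3 -m jog '{"jaw":[91,91,91,91,91,91,91,91,91],"slide":[[0,0.9,0],[0,0.9,0],[0,0.9,0],[0,0.9,0],[0,0.9,0],[0,0.9,0],[0,0.8,0],[0,0,0],[0,0,0]],"spin":[0,0,0,0,0,0,0,0,0]}'
python3 -c "from h import *;go(669,-249,38,95.5)"
```

```text
time_s: 1.1
ee_pos: [234.7, -524.6, 213.5]
ee_rot: [-180.0, -0.1, 95.5]
force: [0.0, -0.1, -0.6]
gripper_width: 91.1
gripper_force: 0.0
time_s: 2.1
ee_pos: [482.2, -266.3, 213.8]
ee_rot: [-180.0, -0.0, 95.3]
force: [-0.2, -1.0, -1.4]
gripper_width: 91.2
gripper_force: 0.0
time_s: 3.0
ee_pos: [666.2, -249.8, 213.0]
ee_rot: [-179.9, -0.0, 95.4]
force: [-0.9, -0.0, 0.3]
gripper_width: 91.3
gripper_force: 0.0
t 3.0 slide [0.02 0.1  5.83] spin -0.01 rot [-1.7989e+02 -3.0000e-02  9.5390e+01] pos [ 666.2 -249.8  213. ] F [-0.9 -0.   0.3] w 91.3 0.0
```

```bash

python3 -m jog '{"jaw":[91,91,91,91,91,91,91,91,91],"slide":[[0.02,0.1,0.8],[0,0,0.9],[0,0,0.9],[0,0,0.9],[0,0,0.9],[0,0,0.8],[0,0,0.63],[0,0,0],[0,0,0]],"spin":[0,0,0,0,0,0,0,0,0]}'
python3 -m jog '{"jaw":[50,50,50,50,50,50,50,50,50,50],"slide":[[0,0,0],[0,0,0],[0,0,0],[0,0,0],[0,0,0],[0,0,0],[0,0,0],[0,0,0],[0,0,0],[0,0,0]],"spin":[0,0,0,0,0,0,0,0,0,0]}' 20
python3 -c "
from h import *
go(669,-249,38,95.5);print(sp(62),sp(-62+9))
cv2.imwrite('pics/s1.png',env.grab_frame('side')[:,:,::-1])"
```

```text
time_s: 3.9
ee_pos: [669.0, -249.4, 39.7]
ee_rot: [-180.0, 0.0, 95.4]
force: [0.8, 0.1, 0.6]
gripper_width: 90.9
gripper_force: 0.0
time_s: 4.9
ee_pos: [669.6, -249.2, 39.7]
ee_rot: [180.0, 0.0, 95.5]
force: [-1.7, 0.7, 5.6]
gripper_width: 61.7
gripper_force: 20.0
t 4.9 slide [ 0.01 -0.02  0.06] spin -0.0 rot [1.7998e+02 3.0000e-02 9.5470e+01] pos [ 669.6 -249.2   39.7] F [-1.7  0.7  5.6] w 61.7 20.0
[ 464.75756334 -142.5854357 ] [ 475.77982488 -257.05599851]
```

View pics/s1.png

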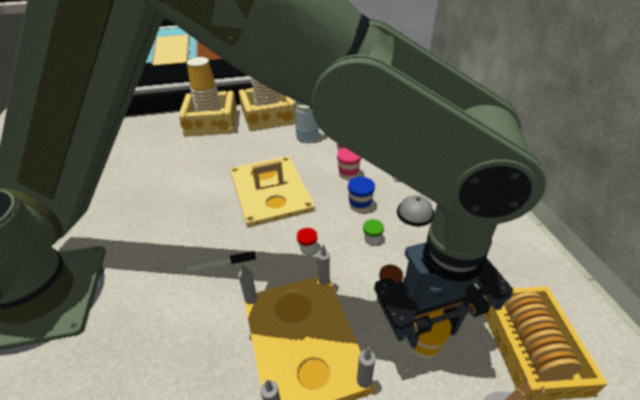

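The tub is gripped at width 61.7. The gripper body is long along the closing direction.

```bash

python3 -m jog '{"jaw":[50,50,50,50,50,50,50],"slide":[[0,0,-0.4],[0,0,-0.8],[0,0,-0.9],[0,0,-0.9],[0,0,-0.9],[0,0,-0.8],[0,0,-0.7]],"spin":[0,0,0,0,0,0,0]}'
python3 -m jog '{"jaw":[50,50,50,50,50,50,50,50,50,50],"slide":[[0.3,-0.4,0],[0.55,-0.85,0],[0.55,-0.85,0],[0.55,-0.85,0],[0.55,-0.85,0],[0.55,-0.85,0],[0.55,-0.85,0],[0.4,-0.6,0],[0.2,-0.35,0],[0,0,0]],"spin":[0,0,0,0,0,0,0,0,0,0]}'
python3 -c "
from h import *
go(464.8,-142.6,59,95.5)"
```

```text
time_s: 5.65
ee_pos: [669.7, -248.9, 202.4]
ee_rot: [180.0, 0.0, 95.5]
force: [1.1, -0.6, -1.5]
gripper_width: 61.5
gripper_force: 20.0
time_s: 6.65
ee_pos: [464.0, -141.6, 201.3]
ee_rot: [180.0, 0.0, 95.5]
force: [1.1, -0.3, -2.2]
gripper_width: 61.5
gripper_force: 20.0
t 6.65 slide [-0.04  0.02  4.74] spin -0.0 rot [180.     0.    95.49] pos [ 464.  -141.6  201.3] F [ 1.1 -0.3 -2.2] w 61.5 20.0
```

```bash

python3 -m jog '{"jaw":[50,50,50,50,50,50,50,50,50],"slide":[[-0.04,0.02,0.4],[0,0,0.8],[0,0,0.8],[0,0,0.8],[0,0,0.8],[0,0,0.6],[0,0,0.34],[0,0,0.1],[0,0,0]],"spin":[0,0,0,0,0,0,0,0,0]}'
python3 -m jog '{"jaw":[50,50,50,50],"slide":[[0,0,0.05],[0,0,0.04],[0,0,0.02],[0,0,0]],"spin":[0,0,0,0]}'
python3 -c "
from h import *
go(464.8,-142.6,57.7,95.5)"
```

```text
time_s: 7.55
ee_pos: [466.2, -143.5, 61.5]
ee_rot: [-180.0, 0.0, 95.5]
force: [0.8, 0.6, -1.0]
gripper_width: 61.4
gripper_force: 20.0
time_s: 7.95
ee_pos: [465.8, -143.3, 58.9]
ee_rot: [180.0, 0.0, 95.5]
force: [-0.6, -0.2, -1.6]
gripper_width: 61.2
gripper_force: 20.0
t 7.95 slide [ 0.03 -0.03  0.04] spin -0.0 rot [1.7996e+02 2.0000e-02 9.5470e+01] pos [ 465.8 -143.3   58.9] F [-0.6 -0.2 -1.6] w 61.2 20.0
```

```bash

python3 -m jog '{"jaw":[50,50,50,50],"slide":[[0,0,0.03],[0,0,0.02],[0,0,0],[0,0,0]],"spin":[0,0,0,0]}'
python3 -m jog '{"jaw":[50,50,50],"slide":[[0,0,0.02],[0,0,0.02],[0,0,0]],"spin":[0,0,0]}'
```

```text
time_s: 8.35
ee_pos: [465.8, -143.3, 57.6]
ee_rot: [180.0, 0.0, 95.5]
force: [-2.4, -0.2, 5.6]
gripper_width: 61.2
gripper_force: 20.0
time_s: 8.65
ee_pos: [465.9, -143.4, 57.6]
ee_rot: [179.9, 0.0, 95.5]
force: [-3.6, 0.9, 14.3]
gripper_width: 61.6
gripper_force: 20.0
```

```bash

python3 -m jog '{"jaw":[88,88,88,88,88,88,88,88,88,88],"slide":[[0,0,-0.05],[0,0,0],[0,0,0],[0,0,0],[0,0,-0.5],[0,0,-0.8],[0,0,-0.9],[0,0,-0.9],[0,0,-0.9],[0,0,-0.7]],"spin":[0,0,0,0,0,0,0,0,0,0]}'
python3 -m jog '{"jaw":[80,80,80,80,80,80,80,80,80],"slide":[[0.08,0.5,0],[0.1,0.85,0],[0.1,0.85,0],[0.1,0.85,0],[0,0.85,0],[0,0.85,0],[0,0.85,0],[0,0.64,0],[0,0,0]],"spin":[0,0,0,0,0,0,0,0,0]}'
python3 -c "
from h import *
go(651.1,-114,21,95.5)"
```

```text
time_s: 9.65
ee_pos: [466.0, -143.3, 199.7]
ee_rot: [179.9, 0.0, 95.5]
force: [-0.1, -0.9, 0.5]
gripper_width: 88.0
gripper_force: 0.0
time_s: 10.55
ee_pos: [653.2, -113.1, 195.3]
ee_rot: [-179.9, -0.1, 95.5]
force: [-0.5, 0.2, 0.4]
gripper_width: 80.2
gripper_force: 0.0
t 10.55 slide [-0.02 -0.07  5.81] spin 0.0 rot [-1.7991e+02 -5.0000e-02  9.5530e+01] pos [ 653.2 -113.1  195.3] F [-0.5  0.2  0.4] w 80.2 0.0
```

```bash

python3 -m jog '{"jaw":[80,80,80,80,80,80,80,80,80],"slide":[[-0.02,-0.05,0.8],[0,0,0.9],[0,0,0.9],[0,0,0.9],[0,0,0.9],[0,0,0.8],[0,0,0.58],[0,0,0],[0,0,0]],"spin":[0,0,0,0,0,0,0,0,0]}' 
python3 -m jog '{"jaw":[35,35,35,35,35,35,35,35,35,35],"slide":[[0,0,0],[0,0,0],[0,0,0],[0,0,0],[0,0,0],[0,0,0],[0,0,0],[0,0,0],[0,0,0],[0,0,0]],"spin":[0,0,0,0,0,0,0,0,0,0]}' 15
python3 -m jog '{"jaw":[35,35,35,35,35,35,35],"slide":[[0,0,-0.4],[0,0,-0.8],[0,0,-0.9],[0,0,-0.9],[0,0,-0.9],[0,0,-0.8],[0,0,-0.7]],"spin":[0,0,0,0,0,0,0]}'
python3 -c "
from h import *
p=sp(-62+9);go(p[0],p[1],42,95.5)
cv2.imwrite('pics/s2.png',env.grab_frame('side')[100:350,200:600,::-1])"
```

```text
time_s: 11.45
ee_pos: [649.0, -114.6, 24.4]
ee_rot: [-179.9, -0.0, 95.5]
force: [0.1, 0.4, -0.5]
gripper_width: 79.8
gripper_force: 0.0
time_s: 12.45
ee_pos: [649.9, -114.8, 25.4]
ee_rot: [179.9, 0.0, 95.5]
force: [0.0, 0.7, 3.7]
gripper_width: 43.1
gripper_force: 15.0
time_s: 13.15
ee_pos: [649.1, -114.8, 188.5]
ee_rot: [-180.0, 0.0, 95.5]
force: [1.0, 0.2, -1.6]
gripper_width: 43.2
gripper_force: 15.0
t 13.15 slide [-4.17 -6.21  4.88] spin -0.0 rot [-1.7999e+02  1.0000e-02  9.5470e+01] pos [ 649.1 -114.8  188.5] F [ 1.   0.2 -1.6] w 43.2 15.0
```

View pics/s2.png

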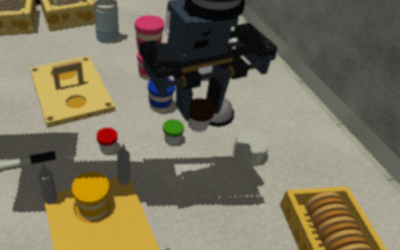

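The pot is held upright, and the yellow tub sits in its well at crop (90,195).

```bash

python3 -m jog '{"jaw":[35,35,35,35,35,35,35,35,35,35],"slide":[[-0.3,-0.4,0],[-0.55,-0.8,0],[-0.55,-0.8,0],[-0.55,-0.85,0],[-0.55,-0.85,0],[-0.55,-0.85,0],[-0.52,-0.8,0],[-0.4,-0.56,0],[-0.2,-0.3,0],[0,0,0]],"spin":[0,0,0,0,0,0,0,0,0,0]}'
python3 -c "
from h import *
p=sp(-62+9);go(p[0],p[1],44,95.5)"
```

```text
time_s: 14.2
ee_pos: [474.0, -257.5, 185.9]
ee_rot: [-179.9, -0.1, 95.3]
force: [0.1, 0.6, -0.1]
gripper_width: 43.5
gripper_force: 15.0
t 14.2 slide [0.01 0.06 4.73] spin -0.02 rot [-1.7987e+02 -7.0000e-02  9.5350e+01] pos [ 474.  -257.5  185.9] F [ 0.1  0.6 -0.1] w 43.5 15.0
```

```bash

python3 -m jog '{"jaw":[35,35,35,35,35,35,35,35,35,35],"slide":[[0.01,0.03,0.4],[0,0,0.8],[0,0,0.8],[0,0,0.8],[0,0,0.7],[0,0,0.6],[0,0,0.4],[0,0,0.15],[0,0,0],[0,0,0]],"spin":[0,0,0,0,0,0,0,0,0,0]}'
python3 -m jog '{"jaw":[35,35,35],"slide":[[0,0,0.03],[0,0,0.02],[0,0,0]],"spin":[0,0,0]}'
python3 -c "
from h import *
p=sp(-62+9);go(p[0],p[1],43.2,95.5)"
```

```text
time_s: 15.2
ee_pos: [477.5, -256.8, 48.0]
ee_rot: [179.9, 0.0, 95.5]
force: [-0.4, -1.0, -0.4]
gripper_width: 43.6
gripper_force: 15.0
time_s: 15.5
ee_pos: [477.0, -256.8, 46.4]
ee_rot: [180.0, 0.0, 95.5]
force: [0.1, 0.6, -0.6]
gripper_width: 43.5
gripper_force: 15.0
t 15.5 slide [-0.   -0.04  0.11] spin -0.0 rot [1.7996e+02 3.0000e-02 9.5460e+01] pos [ 477.  -256.8   46.4] F [ 0.1  0.6 -0.6] w 43.5 15.0
```

```bash

python3 -m jog '{"jaw":[35,35,35,35],"slide":[[0,-0.03,0.04],[0,0,0.03],[0,0,0.02],[0,0,0]],"spin":[0,0,0,0]}'
python3 -m jog '{"jaw":[35,35,35],"slide":[[0,0,0.03],[0,0,0],[0,0,0]],"spin":[0,0,0]}'
```

```text
time_s: 15.9
ee_pos: [475.8, -256.8, 43.4]
ee_rot: [-180.0, 0.0, 95.5]
force: [-0.7, -0.1, 2.0]
gripper_width: 43.0
gripper_force: 15.0
time_s: 16.2
ee_pos: [475.8, -256.8, 43.3]
ee_rot: [180.0, 0.0, 95.5]
force: [-4.1, 0.3, 7.6]
gripper_width: 43.3
gripper_force: 15.0
```

```bash

python3 -m jog '{"jaw":[80,80,80,80,80,80,80,80,80,80],"slide":[[0,0,-0.03],[0,0,0],[0,0,0],[0,0,0],[0,0,-0.5],[0,0,-0.9],[0,0,-0.9],[0,0,-0.9],[0,0,-0.9],[0,0,-0.9]],"spin":[0,0,0,0,0,0,0,0,0,0]}'
python3 -m jog '{"jaw":[60,60,60,60,60,60,60,60,60,60],"slide":[[0,0,0],[0,0,0],[0,0,0],[0,0,0],[0,0,0],[0,0,0],[0,0,0],[0,0,0],[0,0,0],[0,0,0]],"spin":[1,1,1,1,1,1,1,1,1,1]}'
python3 -m jog '{"jaw":[50,50,50,50,50,50,50,50,50,50],"slide":[[0,0,0],[0.16,-0.9,0],[0.16,-1,0],[0.16,-1,0],[0.16,-1,0],[0.16,-1,0],[0.16,-1,0],[0.16,-1,0],[0.16,-1,0],[0.16,-1,0]],"spin":[1,0,0,0,0,0,0,0,0,0]}'
python3 -m jog '{"jaw":[50,50,50,50,50,50,50,50,50,50],"slide":[[0.16,-1,0],[0,-1,0],[0,-1,0],[0,-1,0],[0,-1,0],[0,-0.8,0],[0,-0.6,0],[0,-0.3,0],[0,0,0],[0,0,0]],"spin":[0,0,0,0,0,0,0,0,0,0]}'
python3 -c "
from h import *
go(462.4,216,52,7.4);f=env.grab_frame('top')
cv2.imwrite('pics/t3.png',f[:,:,::-1]);cv2.imwrite('pics/s3.png',env.grab_frame('side')[:,:,::-1])"
```

```text
time_s: 17.2
ee_pos: [475.8, -256.7, 194.2]
ee_rot: [-180.0, -0.0, 95.5]
force: [0.6, -0.3, -0.5]
gripper_width: 80.1
gripper_force: 0.0
time_s: 18.2
ee_pos: [475.8, -256.7, 193.0]
ee_rot: [-180.0, 0.0, 15.1]
force: [0.1, -0.6, 0.1]
gripper_width: 59.8
gripper_force: 0.0
time_s: 19.2
ee_pos: [483.9, 14.8, 193.1]
ee_rot: [180.0, 0.0, 7.5]
force: [1.2, -0.5, -0.0]
gripper_width: 50.2
gripper_force: 0.0
time_s: 20.2
ee_pos: [462.7, 212.9, 193.1]
ee_rot: [180.0, 0.0, 7.5]
force: [-0.5, -0.7, -0.0]
gripper_width: 50.3
gripper_force: 0.0
t 20.2 slide [ 0.  -0.1  4.7] spin 0.01 rot [1.7996e+02 2.0000e-02 7.4700e+00] pos [462.7 212.9 193.1] F [-0.5 -0.7 -0. ] w 50.3 0.0
```

View pics/s3.png

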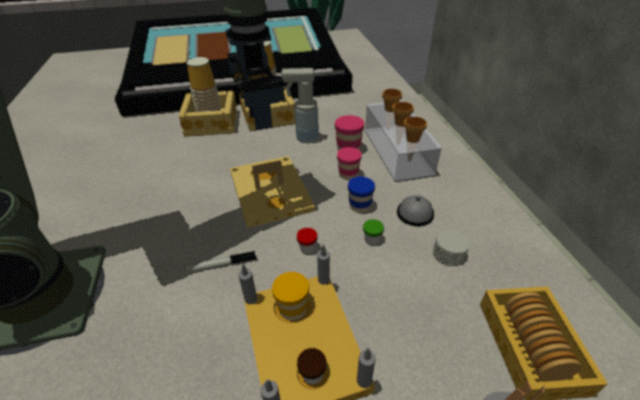

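Both bottom-tier items sit upright: the tub at (291,295) and the pot at (312,365). Next, grip the handle.

```bash

python3 -m jog '{"jaw":[50,50,50,50,50,50,50,50,50,50],"slide":[[0,-0.08,0.4],[0,0,0.8],[0,0,0.8],[0,0,0.8],[0,0,0.8],[0,0,0.6],[0,0,0.4],[0,0,0.1],[0,0,0],[0,0,0]],"spin":[0,0,0,0,0,0,0,0,0,0]}'
python3 -m jog '{"jaw":[0,0,0,0,0,0,0,0,0,0],"slide":[[0,0,0],[0,0,0],[0,0,0],[0,0,0],[0,0,0],[0,0,0],[0,0,0],[0,0,0],[0,0,0],[0,0,0]],"spin":[0,0,0,0,0,0,0,0,0,0]}' 50
python3 -m jog '{"jaw":[0,0,0,0,0,0,0,0],"slide":[[0,0,0],[0,0,-0.2],[0,0,-0.3],[0,0,-0.3],[0,0,-0.2],[0,0,0],[0,0,0],[0,0,0]],"spin":[0,0,0,0,0,0,0,0]}'
python3 -c "
from h import *
go(470.7,-204.3,52,5.5)"
```

```text
time_s: 21.3
ee_pos: [463.0, 216.1, 52.9]
ee_rot: [-180.0, -0.1, 7.5]
force: [0.1, 0.3, -0.5]
gripper_width: 50.1
gripper_force: 0.0
time_s: 22.3
ee_pos: [462.4, 216.1, 52.3]
ee_rot: [-180.0, -0.0, 7.5]
force: [-0.2, 1.6, 1.8]
gripper_width: 9.3
gripper_force: 50.0
time_s: 23.1
ee_pos: [462.0, 215.7, 81.9]
ee_rot: [180.0, 0.0, 7.5]
force: [-1.0, -0.2, -3.9]
gripper_width: 9.6
gripper_force: 50.0
t 23.1 slide [-1.05 13.96  1.  ] spin 0.25 rot [1.7998e+02 4.0000e-02 7.4700e+00] pos [462.  215.7  81.9] F [-1.  -0.2 -3.9] w 9.6 50.0
```

```bash

python3 -m jog '{"jaw":[0,0,0,0,0,0,0,0,0,0],"slide":[[0,0,-0.3],[0,0,-0.6],[0,0,-0.7],[0,0,-0.7],[0,0,-0.7],[0,0,-0.6],[0,0,-0.5],[0,0,-0.2],[0,0,0],[0,0,0]],"spin":[0,0,0,0,0,0,0,0.15,0.1,0]}'
python3 -m jog '{"jaw":[0,0,0,0,0,0,0,0,0,0],"slide":[[0,0.2,0],[0,0.4,0],[0,0.6,0],[-0.15,0.8,0],[-0.15,0.9,0],[-0.15,0.9,0],[-0.15,0.9,0],[-0.15,0.9,0],[-0.15,0.9,0],[-0.15,0.9,0]],"spin":[0,0,0,0,0,0,0,0,0,0]}'
python3 -m jog '{"jaw":[0,0,0,0,0,0,0,0,0,0],"slide":[[0,0.9,0],[0,0.9,0],[0,0.9,0],[0,0.9,0],[0,0.8,0],[0,0.7,0],[0,0.5,0],[0,0.4,0],[0,0.25,0],[0,0.1,0]],"spin":[0,0,0,0,0,0,0,0,0,0]}'
python3 -m jog '{"jaw":[0,0,0],"slide":[[0,0,0],[0,0,0],[0,0,0]],"spin":[0,0,0]}'
python3 -c "
from h import *
go(470.7,-204.3,178,5.5);f=env.grab_frame('top')
cv2.imwrite('pics/t4.png',f[:,:,::-1]);cv2.imwrite('pics/s4.png',env.grab_frame('side')[:,:,::-1])"
```

```text
time_s: 24.1
ee_pos: [461.9, 215.7, 210.6]
ee_rot: [180.0, 0.1, 5.4]
force: [-0.2, 0.4, -3.7]
gripper_width: 9.7
gripper_force: 50.0
time_s: 25.1
ee_pos: [451.4, -10.0, 210.9]
ee_rot: [180.0, 0.0, 5.4]
force: [0.1, -0.3, -2.6]
gripper_width: 9.6
gripper_force: 50.0
time_s: 26.1
ee_pos: [470.3, -198.1, 211.1]
ee_rot: [-180.0, 0.0, 5.4]
force: [-0.5, -0.6, -2.7]
gripper_width: 9.9
gripper_force: 50.0
time_s: 26.4
ee_pos: [470.3, -197.1, 211.3]
ee_rot: [-180.0, -0.0, 5.5]
force: [-0.8, -0.0, -3.6]
gripper_width: 9.8
gripper_force: 50.0
t 26.4 slide [-0.01  0.24  1.11] spin 0.0 rot [-179.99   -0.      5.52] pos [ 470.3 -197.1  211.3] F [-0.8 -0.  -3.6] w 9.8 50.0
```

View pics/s4.png

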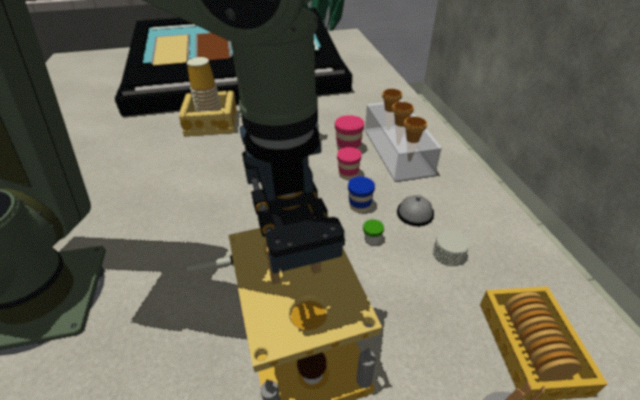

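The tray is level in hand, with its near holes at about (262,354) and (372,322) in the side view. I'll check those against where the holes should project.

```bash
python3 - <<'E'
from h import *
c=env.state()["ee_pos"][:2]
for z in(175,):
  for n in("side","top"):
    print(n,proj(n,[[*sp(y,x,c,5.5),z] for x,y in((-68,-98),(68,-98),(0,-62),(-68,98),(68,98))]).round(1).tolist())
print("corners side",proj("side",[[*sp(y,x,c,5.5),175] for x,y in((-80,-110),(80,-110),(-80,110))]).round(1).tolist())
# pin tips, shoulders predicted in the initial pictures
for n in("side","top"):print(n,proj(n,[[*sp(y,x),122] for x,y in((68,98),(68,-98),(-68,-98),(-68,98))]).round(1).tolist())
im=cv2.imread("pics/s4.png");t=cv2.imread("pics/t4.png")
a=cv2.resize(im[225:400,215:395],None,fx=3,fy=3,interpolation=2);b=cv2.resize(t[180:320,360:540],(540,420),interpolation=2)
out=np.zeros((525,1080,3),np.uint8);out[:,:540]=a;out[:420,540:]=b
cv2.imwrite("pics/c4.png",cv2.resize(out[:, :],(800,389)))
E
```

```text
side [[259.8, 353.6], [368.1, 321.4], [307.5, 312.2], [236.0, 237.7], [320.7, 218.5]]
top [[536.4, 286.0], [521.5, 198.3], [506.0, 243.0], [409.1, 295.9], [399.1, 207.1]]
corners side [[251.3, 366.3], [381.0, 326.9], [227.1, 234.2]]
side [[322.3, 244.1], [367.3, 348.0], [265.8, 379.9], [241.7, 263.7]]
top [[396.0, 211.1], [508.2, 202.9], [521.3, 283.2], [405.0, 292.2]]
```

View pics/c4.png

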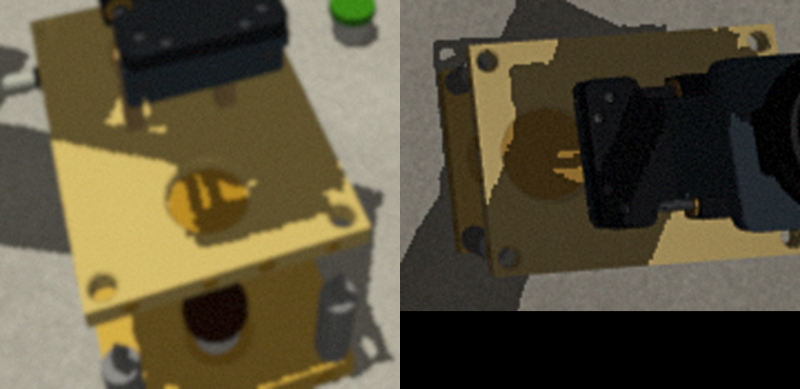

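Measured hole and pin-tip pixels differ from prediction by about the same (+1.5,+1) px in the side view and under 1 px in the top view. The alignment is therefore good, so I'll go to the target and lower.

```bash

python3 -m jog '{"jaw":[0,0,0,0,0,0,0,0,0,0],"slide":[[0,0.08,0],[0,0.1,0.1],[0,0.06,0.2],[0,0,0.3],[0,0,0.2],[0,0,0.15],[0,0,0.1],[0,0,0],[0,0,0],[0,0,0]],"spin":[0,0,0,0,0,0,0,0,0,0]}'
python3 -c "
from h import *
go(470.7,-204.3,151,5.5)"
```

```text
time_s: 27.5
ee_pos: [471.3, -205.0, 180.1]
ee_rot: [180.0, -0.0, 5.5]
force: [-0.2, -1.0, -3.3]
gripper_width: 9.8
gripper_force: 50.0
t 27.5 slide [-0.02 -0.02  0.97] spin -0.0 rot [ 1.7997e+02 -4.0000e-02  5.4700e+00] pos [ 471.3 -205.   180.1] F [-0.2 -1.  -3.3] w 9.8 50.0
```

```bash

python3 -m jog '{"jaw":[0,0,0,0,0,0],"slide":[[-0.02,-0.02,0],[0,0,0.1],[0,0,0.1],[0,0,0.1],[0,0,0],[0,0,0]],"spin":[0,0,0,0,0,0]}'
python3 -m jog '{"jaw":[0,0,0,0,0,0],"slide":[[0,0,0.1],[0,0,0.1],[0,0,0.1],[0,0,0.05],[0,0,0],[0,0,0]],"spin":[0,0,0,0,0,0]}'
python3 -c "
from h import *
go(470.7,-204.3,151,5.5)"
```

```text
time_s: 28.1
ee_pos: [470.3, -204.3, 170.6]
ee_rot: [-180.0, 0.0, 5.5]
force: [0.3, 0.9, -2.2]
gripper_width: 9.5
gripper_force: 50.0
time_s: 28.7
ee_pos: [470.4, -204.4, 160.3]
ee_rot: [180.0, -0.0, 5.5]
force: [0.3, 0.1, -3.1]
gripper_width: 9.9
gripper_force: 50.0
t 28.7 slide [ 0.01 -0.    0.31] spin -0.0 rot [180.    -0.     5.47] pos [ 470.4 -204.4  160.3] F [ 0.3  0.1 -3.1] w 9.9 50.0
```

```bash

python3 -m jog '{"jaw":[0,0,0,0,0,0],"slide":[[0,0,0.08],[0,0,0.08],[0,0,0.06],[0,0,0.04],[0,0,0],[0,0,0]],"spin":[0,0,0,0,0,0]}'
python3 -m jog '{"jaw":[0,0,0,0,0],"slide":[[0,0,0.03],[0,0,0.03],[0,0,0.02],[0,0,0],[0,0,0]],"spin":[0,0,0,0,0]}'
python3 -c "
from h import *
go(470.7,-204.3,150.4,5.5)"
```

```text
time_s: 29.3
ee_pos: [470.4, -204.4, 152.4]
ee_rot: [180.0, -0.0, 5.5]
force: [0.3, 0.0, -2.9]
gripper_width: 10.0
gripper_force: 50.0
time_s: 29.8
ee_pos: [470.4, -204.4, 150.3]
ee_rot: [180.0, -0.0, 5.5]
force: [-1.2, 1.1, 0.2]
gripper_width: 9.6
gripper_force: 50.0
t 29.8 slide [ 0.01 -0.   -0.  ] spin -0.0 rot [ 1.7999e+02 -1.0000e-02  5.4700e+00] pos [ 470.4 -204.4  150.3] F [-1.2  1.1  0.2] w 9.6 50.0
```

```bash

python3 -m jog '{"jaw":[0,0,0],"slide":[[0,0,0.04],[0,0,0],[0,0,0]],"spin":[0,0,0]}'
python3 -m jog '{"jaw":[50,50,50,50,50,50,50,50,50,50],"slide":[[0,0,0],[0,0,0],[0,0,0],[0,0,0],[0,0,0],[0,0,-0.4],[0,0,-0.7],[0,0,-0.8],[0,0,-0.8],[0,0,0]],"spin":[0,0,0,0,0,0,0,0,0,0]}'
python3 -m jog '{"jaw":[88,88,88,88,88,88,88,88,88,88],"slide":[[0,0,0],[0,0,0],[0,0,0],[0,0,0],[0,0,0],[0,0,0],[0,0,0],[0,0,0],[0,0,0],[0,0,0]],"spin":[-1,-1,-1,-1,-1,-1,-1,-1,-1,-1]}'
python3 -m jog '{"jaw":[88,88,88,88,88,88,88,88,88,88],"slide":[[0,0,0],[0,0,0],[0.9,0,0],[1,0.6,0],[1,0.6,0],[1,0.6,0],[1,0.6,0],[1,0.6,0],[1,0.6,0],[1,0.6,0]],"spin":[-1,-0.25,0,0,0,0,0,0,0,0]}'
python3 -c "
from h import *
go(669,240,38,95.5)
cv2.imwrite('pics/s5.png',env.grab_frame('side')[:,:,::-1]);cv2.imwrite('pics/t5.png',env.grab_frame('top')[:,:,::-1])"
```

```text
time_s: 30.1
ee_pos: [470.4, -204.4, 150.3]
ee_rot: [180.0, -0.0, 5.5]
force: [-2.2, 2.0, 7.5]
gripper_width: 9.1
gripper_force: 50.0
time_s: 31.1
ee_pos: [472.4, -205.3, 234.0]
ee_rot: [179.8, -0.4, 5.5]
force: [1.2, 0.3, -1.0]
gripper_width: 50.1
gripper_force: 0.0
time_s: 32.1
ee_pos: [470.0, -204.2, 229.2]
ee_rot: [-179.9, -0.0, 85.8]
force: [-0.7, -0.2, 0.9]
gripper_width: 88.1
gripper_force: 0.0
time_s: 33.1
ee_pos: [573.3, 45.0, 229.2]
ee_rot: [-179.9, 0.0, 95.5]
force: [0.3, -1.0, 0.4]
gripper_width: 87.8
gripper_force: 0.0
t 33.1 slide [6.17 3.8  6.37] spin -0.0 rot [-1.7994e+02  1.0000e-02  9.5480e+01] pos [573.3  45.  229.2] F [ 0.3 -1.   0.4] w 87.8 0.0
```

View pics/s5.png

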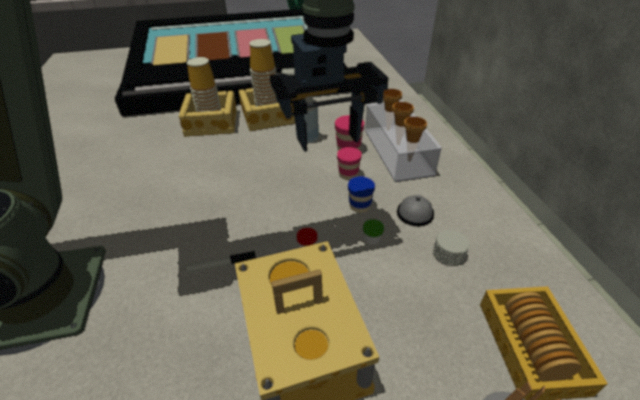

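The tray is on the posts and level to the eye. I'll check it numerically while fetching the pink tub.

```bash

python3 -m jog '{"jaw":[88,88,88,88,88,88,88,88,88,88],"slide":[[0.9,0.5,0],[0.9,0.6,0],[0.9,0.6,0],[0.9,0.6,0],[0.8,0.6,0],[0.7,0.4,0],[0.6,0.3,0],[0.35,0.12,0],[0,0,0],[0,0,0]],"spin":[0,0,0,0,0,0,0,0,0,0]}'
python3 - <<'E'
from h import *
go(669,240,38,95.5)
for z in (98+16,):
  for n in("side","top"):
    P=[[*sp(y,x),z] for x,y in((80,110),(80,-110),(-80,-110),(-80,110))];print(n,"pred corners",proj(n,P).round(1).tolist())
for n in("side","top"):
    im=cv2.imread(f"pics/{n[0]}5.png")[:,:,::-1].copy()
    for c,s,m in blobs(n,im,17,26,90,90,2500):
        r=c; k=max(cv2.findContours(m.astype(np.uint8),0,1)[0],key=cv2.contourArea)
        print(n,c.round(1),s[4],cv2.approxPolyDP(k,8,True)[:,0].tolist())
t=cv2.imread("pics/t5.png");s=cv2.imread("pics/s5.png")
cv2.imwrite("pics/c5.png",np.hstack([cv2.resize(s[225:400,215:395],(400,389),interpolation=2),cv2.resize(t[190:315,370:530],(400,389),interpolation=2)]))
E
```

```text
time_s: 34.2
ee_pos: [666.6, 233.9, 229.6]
ee_rot: [-179.9, 0.1, 95.5]
force: [-0.4, 0.6, -0.3]
gripper_width: 88.2
gripper_force: 0.0
t 34.2 slide [0.19 0.1  6.39] spin -0.01 rot [-1.7995e+02  6.0000e-02  9.5460e+01] pos [666.6 233.9 229.6] F [-0.4  0.6 -0.3] w 88.2 0.0
side pred corners [[326.8, 240.8], [378.9, 356.6], [258.8, 395.1], [234.0, 263.2]]
top pred corners [[387.4, 205.3], [511.4, 196.4], [526.8, 289.6], [397.5, 299.7]]
side [300.6 319.3] 13090 [[327, 241], [234, 265], [261, 396], [378, 358]]
side [541.  340.2] 3081 [[486, 290], [481, 302], [487, 294], [531, 390], [607, 383], [547, 286]]
top [ 39.6 224.9] 3437 [[0, 185], [0, 198], [43, 208], [42, 238], [0, 243], [0, 264], [59, 260], [60, 240], [63, 259], [74, 257], [76, 186], [65, 215], [62, 191]]
top [ 32.4 321.5] 3498 [[70, 283], [0, 279], [0, 301], [32, 303], [25, 336], [0, 345], [0, 369], [35, 369], [41, 348], [51, 363]]
```

View pics/c5.png

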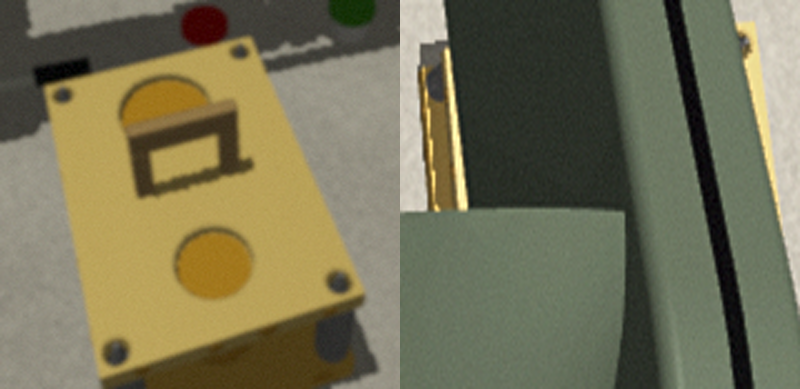

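The tray corners match a fully seated pose to within 1–2 px, and the pins show in the holes. Now pick up the pink tub.

```bash

python3 -m jog '{"jaw":[88,88,88,88,88,88,88,88,88,88],"slide":[[0.17,0.08,0.4],[0,0,0.8],[0,0,0.9],[0,0,0.9],[0,0,0.9],[0,0,0.9],[0,0,0.8],[0,0,0.6],[0,0,0.14],[0,0,0]],"spin":[0,0,0,0,0,0,0,0,0,0]}'
python3 -m jog '{"jaw":[50,50,50,50,50,50,50,50,50,50],"slide":[[0,0,0],[0,0,0],[0,0,0],[0,0,0],[0,0,0],[0,0,0],[0,0,0],[0,0,0],[0,0,0],[0,0,0]],"spin":[0,0,0,0,0,0,0,0,0,0]}' 20
python3 -c "
from h import *
go(669,240,38,95.5)"
python3 -m jog '{"jaw":[50,50,50,50,50,50,50,50,50],"slide":[[0,0,-0.4],[0,0,-0.8],[0,0,-0.9],[0,0,-0.9],[0,0,-0.9],[0,0,-0.9],[0,0,-0.8],[0,0,-0.6],[0,0,-0.2]],"spin":[0,0,0,0,0,0,0,0,0]}'
python3 -c "
from h import *
p=sp(62);go(p[0],p[1],145,95.5);print(p)
cv2.imwrite('pics/s6.png',env.grab_frame('side')[60:310,150:550,::-1])"
```

```text
time_s: 35.2
ee_pos: [668.3, 239.5, 38.8]
ee_rot: [-179.9, 0.0, 95.4]
force: [-0.2, -0.6, -0.2]
gripper_width: 87.9
gripper_force: 0.0
time_s: 36.2
ee_pos: [669.4, 240.3, 40.5]
ee_rot: [179.9, -0.0, 95.5]
force: [0.4, -0.6, 4.9]
gripper_width: 61.5
gripper_force: 20.0
t 36.2 slide [-0.01 -0.01  0.08] spin -0.0 rot [ 1.7992e+02 -1.0000e-02  9.5470e+01] pos [669.4 240.3  40.5] F [ 0.4 -0.6  4.9] w 61.5 20.0
time_s: 37.1
ee_pos: [669.4, 240.4, 234.1]
ee_rot: [179.8, -0.0, 95.5]
force: [-0.1, -0.6, -1.8]
gripper_width: 61.3
gripper_force: 20.0
t 37.1 slide [-12.05  -8.01   2.97] spin -0.0 rot [ 1.7981e+02 -4.0000e-02  9.5470e+01] pos [669.4 240.4 234.1] F [-0.1 -0.6 -1.8] w 61.3 20.0
[ 464.75756334 -142.5854357 ]
```

View pics/s6.png

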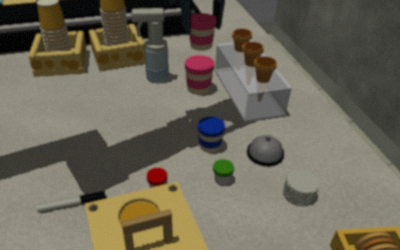

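The pink tub (lid 61.5 mm, the right size) is held, and the larger decoy still stands at crop (199,73).

```bash

python3 -m jog '{"jaw":[50,50,50,50,50,50,50,50,50,50],"slide":[[-0.4,-0.26,0],[-0.7,-0.46,0],[-0.9,-0.6,0],[-0.9,-0.6,0],[-0.9,-0.6,0],[-0.9,-0.6,0],[-0.9,-0.6,0],[-0.9,-0.6,0],[-0.9,-0.6,0],[-0.9,-0.6,0]],"spin":[0,0,0,0,0,0,0,0,0,0]}'
python3 -m jog '{"jaw":[50,50,50,50,50,50,50,50,50,50],"slide":[[-0.9,-0.6,0],[-0.8,-0.55,0],[-0.8,-0.5,0],[-0.6,-0.4,0],[-0.4,-0.3,0],[-0.2,-0.1,0],[-0.05,-0.04,0],[0,0,0],[0,0,0],[0,0,0]],"spin":[0,0,0,0,0,0,0,0,0,0]}'
python3 -c "
from h import *
p=sp(62);go(p[0],p[1],149,95.5)"
```

```text
time_s: 38.15
ee_pos: [526.1, -24.5, 230.2]
ee_rot: [-179.8, -0.0, 95.5]
force: [0.8, -0.0, -0.7]
gripper_width: 61.3
gripper_force: 20.0
time_s: 39.15
ee_pos: [464.5, -142.0, 231.6]
ee_rot: [180.0, -0.0, 95.5]
force: [-0.2, 0.0, -1.3]
gripper_width: 61.1
gripper_force: 20.0
t 39.15 slide [-0.02  0.01  2.75] spin 0.0 rot [ 1.7999e+02 -1.0000e-02  9.5520e+01] pos [ 464.5 -142.   231.6] F [-0.2  0.  -1.3] w 61.1 20.0
```

```bash

python3 -m jog '{"jaw":[50,50,50,50,50,50,50,50],"slide":[[-0.02,0.01,0.3],[0,0,0.6],[0,0,0.7],[0,0,0.6],[0,0,0.4],[0,0,0.15],[0,0,0],[0,0,0]],"spin":[0,0,0,0,0,0,0,0]}'
python3 -m jog '{"jaw":[50,50,50,50,50],"slide":[[0,0,0.03],[0,0,0.03],[0,0,0],[0,0,0],[0,0,0]],"spin":[0,0,0,0,0]}'
python3 -m jog '{"jaw":[50,50,50],"slide":[[0,0,0.02],[0,0,0],[0,0,0]],"spin":[0,0,0]}'
```

```text
time_s: 39.95
ee_pos: [465.1, -143.3, 149.8]
ee_rot: [179.9, 0.0, 95.5]
force: [0.6, -0.7, -1.4]
gripper_width: 61.4
gripper_force: 20.0
time_s: 40.45
ee_pos: [464.6, -143.2, 147.5]
ee_rot: [180.0, 0.0, 95.5]
force: [0.3, -0.0, -1.5]
gripper_width: 61.4
gripper_force: 20.0
time_s: 40.75
ee_pos: [464.5, -143.1, 146.7]
ee_rot: [-180.0, 0.0, 95.5]
force: [-0.6, -0.2, -1.5]
gripper_width: 61.3
gripper_force: 20.0
```

```bash

python3 -m jog '{"jaw":[50,50,50],"slide":[[0,0,0.025],[0,0,0],[0,0,0]],"spin":[0,0,0]}'
python3 -m jog '{"jaw":[50,50,50],"slide":[[0,0,0.025],[0,0,0],[0,0,0]],"spin":[0,0,0]}'
```

```text
time_s: 41.05
ee_pos: [464.6, -143.2, 146.5]
ee_rot: [180.0, 0.0, 95.5]
force: [-1.2, -0.1, 4.2]
gripper_width: 61.6
gripper_force: 20.0
time_s: 41.35
ee_pos: [464.7, -143.2, 146.4]
ee_rot: [180.0, 0.0, 95.5]
force: [-1.7, 1.5, 9.0]
gripper_width: 61.4
gripper_force: 20.0
```

```bash

python3 -m jog '{"jaw":[84,84,84,84,84,84,84,84,84,84],"slide":[[0,0,-0.03],[0,0,0],[0,0,0],[0,0,0],[0,0,-0.4],[0,0,-0.7],[0,0,-0.8],[0,0,-0.6],[0,0,-0.3],[0,0,0]],"spin":[0,0,0,0,0,0,0,0,0,0]}'
python3 -m jog '{"jaw":[80,80,80,80,80,80,80,80,80,80],"slide":[[0.3,0.5,0],[0.5,0.85,0],[0.55,0.9,0],[0.55,0.9,0],[0.55,0.9,0],[0.55,0.9,0],[0.5,0.8,0],[0.4,0.7,0],[0.31,0.44,0],[0,0,0]],"spin":[0,0,0,0,0,0,0,0,0,0]}'
python3 -m jog '{"jaw":[80,80],"slide":[[0,0,0],[0,0,0]],"spin":[0,0]}'
python3 -c "
from h import *
go(658.4,2.5,20,95.5)
cv2.imwrite('pics/s7.png',env.grab_frame('side')[100:400,200:600,::-1])"
```

```text
time_s: 42.35
ee_pos: [465.2, -143.4, 231.7]
ee_rot: [179.8, 0.1, 95.5]
force: [-0.2, -1.0, 0.8]
gripper_width: 83.7
gripper_force: 0.0
time_s: 43.35
ee_pos: [659.4, 4.7, 227.7]
ee_rot: [-179.9, -0.1, 95.6]
force: [-0.9, -0.3, -0.3]
gripper_width: 80.1
gripper_force: 0.0
time_s: 43.55
ee_pos: [657.5, 2.1, 229.6]
ee_rot: [-179.9, 0.0, 95.5]
force: [-0.8, -0.3, 0.1]
gripper_width: 79.9
gripper_force: 0.0
t 43.55 slide [0.01 0.03 6.99] spin -0.01 rot [-1.7991e+02  1.0000e-02  9.5460e+01] pos [657.5   2.1 229.6] F [-0.8 -0.3  0.1] w 79.9 0.0
```

View pics/s7.png

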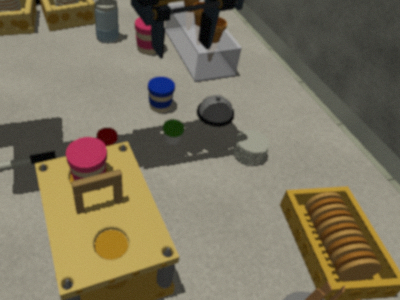

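The pink tub sits upright in the upper well at crop (87,155). Now the green pot.

```bash

python3 -m jog '{"jaw":[80,80,80,80,80,80,80,80,80,80],"slide":[[0.01,0.03,0.5],[0,0,0.9],[0,0,0.9],[0,0,0.9],[0,0,0.9],[0,0,0.9],[0,0,0.9],[0,0,0.7],[0,0,0.35],[0,0,0]],"spin":[0,0,0,0,0,0,0,0,0,0]}' 
python3 -m jog '{"jaw":[35,35,35,35,35,35,35,35,35,35],"slide":[[0,0,0],[0,0,0],[0,0,0],[0,0,0],[0,0,0],[0,0,0],[0,0,0],[0,0,0],[0,0,0],[0,0,0]],"spin":[0,0,0,0,0,0,0,0,0,0]}' 15
python3 -c "
from h import *
go(658.4,2.5,20,95.5)"
python3 -m jog '{"jaw":[35,35,35,35,35,35,35,35,35,35],"slide":[[0,0,-0.4],[0,0,-0.8],[0,0,-0.9],[0,0,-0.9],[0,0,-0.9],[0,0,-0.9],[0,0,-0.9],[0,0,-0.8],[0,0,-0.5],[0,0,0]],"spin":[0,0,0,0,0,0,0,0,0,0]}'
python3 -c "
from h import *
p=sp(-62);go(p[0],p[1],130,95.5)"
```

```text
time_s: 44.6
ee_pos: [657.9, 2.2, 20.5]
ee_rot: [-179.8, -0.0, 95.4]
force: [0.3, 0.1, 0.4]
gripper_width: 80.0
gripper_force: 0.0
time_s: 45.6
ee_pos: [659.3, 2.7, 22.1]
ee_rot: [180.0, 0.0, 95.5]
force: [-0.6, 0.9, 6.2]
gripper_width: 43.3
gripper_force: 15.0
t 45.6 slide [-0.   -0.03  0.07] spin -0.0 rot [1.7996e+02 1.0000e-02 9.5470e+01] pos [659.3   2.7  22.1] F [-0.6  0.9  6.2] w 43.3 15.0
time_s: 46.6
ee_pos: [660.2, 2.7, 234.4]
ee_rot: [179.7, 0.0, 95.5]
force: [-0.5, 0.3, -0.6]
gripper_width: 43.3
gripper_force: 15.0
t 46.6 slide [-8.33 -6.95  3.48] spin -0.0 rot [1.797e+02 4.000e-02 9.547e+01] pos [660.2   2.7 234.4] F [-0.5  0.3 -0.6] w 43.3 15.0
```

```bash

python3 -m jog '{"jaw":[35,35,35,35,35,35,35,35,35,35],"slide":[[-0.4,-0.3,0],[-0.7,-0.6,0],[-0.95,-0.8,0],[-0.95,-0.8,0],[-0.95,-0.8,0],[-0.95,-0.8,0],[-0.95,-0.8,0],[-0.8,-0.65,0],[-0.7,-0.6,0],[-0.5,-0.4,0]],"spin":[0,0,0,0,0,0,0,0,0,0]}'
python3 -m jog '{"jaw":[35,35,35,35,35,35],"slide":[[-0.3,-0.25,0],[-0.13,-0.13,0],[0,0,0],[0,0,0],[0,0,0],[0,0,0]],"spin":[0,0,0,0,0,0]}'
python3 -c "
from h import *
p=sp(-62);go(p[0],p[1],130,95.5)"
```

```text
time_s: 47.6
ee_pos: [482.9, -252.0, 230.0]
ee_rot: [-179.8, -0.1, 95.4]
force: [0.0, 0.8, -0.2]
gripper_width: 43.6
gripper_force: 15.0
time_s: 48.2
ee_pos: [476.2, -263.8, 231.6]
ee_rot: [180.0, -0.0, 95.5]
force: [-0.3, -0.3, -1.7]
gripper_width: 43.3
gripper_force: 15.0
t 48.2 slide [-0.07  0.01  3.39] spin 0.0 rot [180.    -0.    95.54] pos [ 476.2 -263.8  231.6] F [-0.3 -0.3 -1.7] w 43.3 15.0
```

```bash

python3 -m jog '{"jaw":[35,35,35,35,35,35,35,35,35],"slide":[[-0.07,0.01,0.4],[0,0,0.7],[0,0,0.8],[0,0,0.7],[0,0,0.5],[0,0,0.24],[0,0,0.05],[0,0,0],[0,0,0]],"spin":[0,0,0,0,0,0,0,0,0]}'
python3 -m jog '{"jaw":[35,35,35,35],"slide":[[0,0,0.03],[0,0,0],[0,0,0],[0,0,0]],"spin":[0,0,0,0]}'
python3 -m jog '{"jaw":[35,35,35],"slide":[[0,0,0.03],[0,0,0],[0,0,0]],"spin":[0,0,0]}'
```

```text
time_s: 49.1
ee_pos: [476.9, -266.8, 130.7]
ee_rot: [179.9, 0.1, 95.5]
force: [-0.5, 0.3, -1.9]
gripper_width: 43.4
gripper_force: 15.0
time_s: 49.5
ee_pos: [476.4, -266.5, 129.2]
ee_rot: [180.0, 0.0, 95.5]
force: [0.3, 0.1, -1.1]
gripper_width: 43.5
gripper_force: 15.0
time_s: 49.8
ee_pos: [476.3, -266.5, 128.2]
ee_rot: [180.0, 0.0, 95.5]
force: [0.2, 0.1, -0.1]
gripper_width: 43.4
gripper_force: 15.0
```

```bash

python3 -m jog '{"jaw":[35,35,35],"slide":[[0,0,0.025],[0,0,0],[0,0,0]],"spin":[0,0,0]}'
python3 -m jog '{"jaw":[35,35,35],"slide":[[0,0,0.02],[0,0,0],[0,0,0]],"spin":[0,0,0]}'
```

```text
time_s: 50.1
ee_pos: [476.4, -266.6, 128.1]
ee_rot: [180.0, 0.0, 95.5]
force: [-2.4, 1.4, 5.6]
gripper_width: 43.3
gripper_force: 15.0
time_s: 50.4
ee_pos: [476.4, -266.6, 128.0]
ee_rot: [180.0, 0.0, 95.5]
force: [-3.1, 1.5, 9.4]
gripper_width: 43.3
gripper_force: 15.0
```

Contact made. Release, rise, back off toward −y and look.

```bash

python3 -m jog '{"jaw":[80,80,80,80,80,80,80,80,80,80],"slide":[[0,0,-0.03],[0,0,0],[0,0,0],[0,0,0],[0,0,-0.4],[0,0,-0.7],[0,0,-0.9],[0,0,-0.9],[0,0,-0.6],[0,0,-0.3]],"spin":[0,0,0,0,0,0,0,0,0,0]}'
python3 -m jog '{"jaw":[80,80,80,80,80,80,80,80,80,80],"slide":[[-0.4,0,0],[-0.8,0,0],[-0.9,0,0],[-0.9,0,0],[-0.9,0,0],[-0.9,0,0],[-0.9,0,0],[-0.7,0,0],[-0.4,0,0],[0,0,0]],"spin":[0,0,0,0,0,0,0,0,0,0]}'
python3 -c "
from h import *
s=env.grab_frame('side');t=env.grab_frame('top')
o=np.vstack([cv2.resize(s[100:400,100:600],(500,300)),cv2.resize(t[100:320,140:560],(500,262))])
cv2.imwrite('pics/f.png',cv2.resize(o,(533,600))[:,:,::-1])"
```

```text
time_s: 51.4
ee_pos: [477.1, -266.9, 244.5]
ee_rot: [179.8, 0.1, 95.5]
force: [-0.3, 0.0, 0.4]
gripper_width: 80.1
gripper_force: 0.0
time_s: 52.4
ee_pos: [495.2, -471.0, 239.9]
ee_rot: [-179.9, -0.1, 95.4]
force: [0.5, 0.1, -0.5]
gripper_width: 79.8
gripper_force: 0.0
```

View pics/f.png

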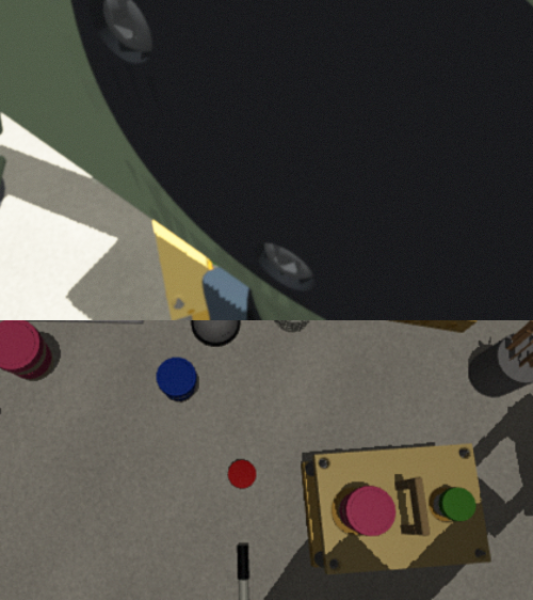

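The top view shows the pink tub and green pot standing in the upper wells, the tray square on the posts, and blue and red untouched. The arm is clear, though it hides the stand in the side view.

```bash
python3 -c "
from workcell import env
print(env.job_done())"
```

```text
the job is handed in; nothing more can be done
None
```

The job is handed in at about 52 s of the 134 s: both tiers are filled in the order asked and the upper tray is down on all four posts, though the final side view was blocked by the arm, so the finished set was confirmed only from above, and no verdict came back.

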